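# Walk the heater block square and home on its fence

### The job

The heavy aluminium heater block stands turned the wrong way on the base plate. Without lifting it, walk it round by pushing its corners with the fingertips until its datum side, the long side with the two brass pads and the blue line along its top edge, faces the steel fence, then push it home so that this side lies flush on the fence with its whole length backed by the fence. Ease it along, keep it off the fence until the datum side faces it squarely, do not touch the die nest clamped on its top, and leave everything else where it is.

Things in the scene. Friction and masses are not known exactly. Their poses are not given: they have to be found in the camera images.
- block: loose aluminium heater block, 96 (own x) x 135 (own y) x 40 mm high, 1.1 to 1.6 kg, friction 0.5 to 0.7: pushing takes 5 to 12 N. Datum side: the long side at own +x, with two brass pads 2 mm proud (16 mm wide, 3 to 27 mm above the underside) and a blue line 11 mm wide along its top edge. Other long side bare, short sides with black bores. Too wide to grip. Origin: centre of its underside, z up
- nest: die nest fixed on the middle of the block's top, 50 x 70 mm (block's x, y), rising 12 mm above the top (52 mm above the plate): copper plate, white ceramic package, two steel clamps with dark screw heads. Not to be touched. Origin: centre of the nest's underside, same axes as the block
- plate: grey base plate, fixed, 340 x 500 x 12 mm; its top is 12 mm above the bench. Origin at bench level; own x points towards the fence, own y along the fence; the plate reaches from -180 to 160 mm in its own x and 250 mm either way in y
- fence: bright steel bar screwed to the plate along its far side, fixed, 22 mm thick (own x), 260 mm long (own y), 25 mm high above the plate. Origin: centre of its underside, on the plate's top
- fence_face (a point): middle of the foot of the fence's working face (the face towards the robot), on the plate's top; its own x points into the fence (square to the face), own y along the face; the face reaches 130 mm either way along y
- pad1 (a point): centre of the outer face of the brass rest pad at the +y end of the block's datum side; in the block's frame at (50, 50, 15) mm
- pad2 (a point): centre of the outer face of the brass rest pad at the -y end of the block's datum side; in the block's frame at (50, -50, 15) mm
- chip_tray: closed black chip tray with white lid, 51 x 51 x 12 mm, stands at one end of the plate, loose; origin: centre of its underside
- loupe: black eye loupe, 40 mm across, 36 mm high, stands at the other end of the plate (the two may swap ends), loose; origin: centre of its underside
- tweezers: steel tweezers lying on the bench, 130 mm long, 9 mm high; origin on its underside near the middle
- driver: screwdriver with orange handle lying on the bench, 160 mm long, its length along its own x; origin under it
- solvent: white bottle with blue cap on the bench, 58 mm across, 135 mm high; origin: centre of its underside
- swab_cup: amber glass cup of cotton swabs on the bench, 64 mm across, glass 75 mm high, swabs to 130 mm; origin: centre of its underside
- gel_box: clear flat box with a blue inside on the bench, 62 x 62 x 19 mm; origin: centre of its underside

How it is judged (in metres and radians):
On the way:
1. the block has been turned until its datum side faces the fence, to within 15 degrees (angle between the x axis of block and the x axis of fence_face, either way round below 0.26 rad and x of fence_face in the frame of block above 0 m), for 0.1 s.
At the end, for the whole second after the job is handed in: Both rest pads of the datum side of the block are within 3 mm of the fence's face and not more than 118 mm along it from its middle (the whole side is backed by the fence, to 5 mm), the block flat on the plate and at rest (x of each of pad1, pad2 in the frame of fence_face above -0.003 m and y of pad1 in the frame of fence_face between -0.118 and 0.118 m and y of pad2 in the frame of fence_face between -0.118 and 0.118 m and linear speed of block below 0.01 m/s and angle between block's own z axis and vertical below 0.03 rad and height (world z) of block between 0.008 and 0.016 m); the robot touches nothing.
It fails at once if the block is lifted more than 6 mm or tipped more than 5 degrees (height (world z) of block above 0.018 m or angle between block's own z axis and vertical above 0.09 rad).
It fails at once if the block touches the fence while its datum side does not face it to within 15 degrees (contact force between block and fence above 1 N and (angle between the x axis of block and the x axis of fence_face, either way round above 0.26 rad or x of fence_face in the frame of block below 0 m)).
It fails at once if the block is flung faster than 0.35 m/s (linear speed of block above 0.35 m/s).
It fails at once if the robot touches the die nest (contact force between any of the fingers, the arm and nest above 0.5 N).
It fails at once if another thing is moved more than 15 mm (distance of any of chip_tray, loupe, tweezers, driver, solvent, swab_cup, gel_box from where it was at the start of the episode above 0.015 m).
It also fails if it takes over 72 s, if anything falls off the work surface, if the arm or the gripper's body presses on something with over 40 N, if the wrist force passes 120 N, or if a joint passes its speed limit or range.

### The arm

A 7-joint arm with a two-finger parallel gripper is mounted at the origin on the work surface. World frame = base frame: x ahead of the robot, y to its left, z up, the work surface at z = 0. Lengths are in mm, angles in rad, forces in N, time in s.
With the tool pointing down it reaches from about 425 to 925 mm from the base axis. Payload 6.8 kg.
Tool frame: the origin (TCP) lies at the centre of the arm's flange, where the gripper is bolted on; the fingertips stand bot.tip_extent ahead of it and the grasp point (between the pads) lies 155 mm ahead of it (bot.tip_extent is the distance from the TCP to the fingertips, in mm); z points along the fingers, y is the line along which they close (so a half turn about z gives the same grasp; the last joint's range is limited). The gripper opens to 85 mm and grips with 20 to 120 N. Pads are 22 mm wide; open, the fingers measure 114 mm over their backs; the gripper's body (76 mm by 85 mm) begins 54 mm behind the grasp point. The pads swing forward as they close: fully open they stand 13 mm farther back than shut.
Start: joints at [1.174, 0.477, 0.022, 1.555, -0.011, 1.109, -0.083], TCP at [192.247, -647.058, 404.708] pointing down, gripper open.
Joint ranges: [-2.96, 2.96], [-0.34, 2.1], [-1.41, 1.46], [0.24, 2.44], [-1.37, 4.51], [0.17, 1.92], [-2.96, 2.96]. Speed limits (rad/s): [2.39, 2.39, 3.14, 3.14, 3.14, 3.14, 3.14].

### API

Orientations are given as a unit quaternion [x, y, z, w].
In Python, from rig import bot, solve_ik, viewer, ticket gives the robot as it stands. Calls block until the motion is done:
- bot.reach(position, orientation): joint-space move of the TCP to a pose.
- bot.servo_line(position, v=150, rot=None, contact_N=None): straight line of the TCP; rot=None keeps the orientation; v is the mean speed in mm/s. With contact_N (N) it stops when the force on the tool has changed by that much, and returns True; else False.
- bot.move_j(angles): joint-space move.
- bot.command_gripper(opening): finger opening in mm; the grip force is fixed at half the most; returns when the fingers have stopped.
- bot.hold(seconds).
- solve_ik(position, orientation): joint angles nearest the present ones, or None.
- bot.get_state(): the state.
- viewer.capture(name): name is "side" or "top"; returns the picture (480x640x3 uint8, blue, green, red); there is no depth.
- viewer.camera_info(name): a dict with "fx", "fy", "cx", "cy" (pixels), "xyz" and "orientation" of the camera in the world. Camera axes: x right, y down, z forward; pixel columns grow to the right and rows downward; lengths in mm; the calibration is good to about 2 mm. A picture is of the moment at which its call begins. camera_info takes no time and is no camera call.
A pose or a line that the arm cannot do raises bot.PlanningError and nothing moves.
- ticket.close_job(): hands the job in; it is judged then, once.
The state is a dict: "time": time; "qpos": joint angles; "joint_velocities": joint speeds; "joint_efforts": joint torques, N m; "ee_pos": TCP position; "tool_rot": TCP orientation; "wrist_force": force on the tool from outside, world axes, zero at the start; "wrist_torque": the same for the moment, N m; "width": finger opening in mm; "finger_force": force on a finger pad.
Only numpy, scipy, OpenCV 4.12 (cv2) and the standard library are available. Lean on these libraries where they do the work, as an engineer would, in place of code of your own. Each camera call takes 0.05 s, during which the arm holds its last target. There are 200 camera calls.

## Working session

There is one attempt and no reset: what is moved stays moved. The work goes in short steps, each a Python script; the robot and the scene stay as the last script left them, time stands still between calls to the robot, and variables do not carry over. Pictures are saved under pics/ and viewed, at most 10 in all, crops included, and the job is handed in when it is done.

```bash
mkdir -p pics; ls
python3 - <<'E'
from rig import bot, viewer
import cv2
for n in("top","side"):
    cv2.imwrite(f"pics/{n}0.png",viewer.capture(n)); print(n,viewer.camera_info(n))
s=bot.get_state(); print(s["time"],s["ee_pos"],s["tool_rot"],bot.tip_extent,s["width"])
E
```

```text
pics
top {'fx': 455.3579343121016, 'fy': 455.3579343121016, 'cx': 319.46492082075855, 'cy': 236.96986545362788, 'xyz': array([ 383.64240246,   -6.68352771, 1148.0651726 ]), 'orientation': array([ 0.71495212, -0.69506387,  0.05319092, -0.05385547])}
side {'fx': 542.9884875250926, 'fy': 542.9884875250926, 'cx': 321.8719466501906, 'cy': 232.96188962878784, 'xyz': array([ 299.54501844, -991.66049283, 1049.05561878]), 'orientation': array([ 0.91423143, -0.11086896,  0.05525748, -0.38579215])}
0.1 [ 192.19477704 -646.81827587  403.83801486] [ 9.89589562e-01  1.43916181e-01 -1.79574564e-04 -7.74710645e-04] 173.4 85.29052467452914
```

View pics/top0.png

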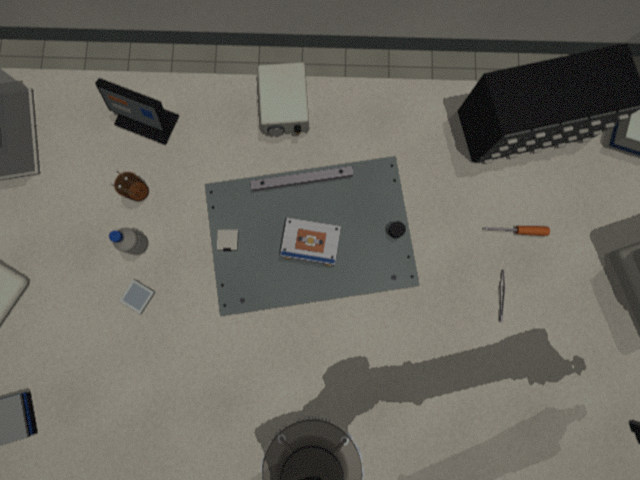

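View pics/side0.png

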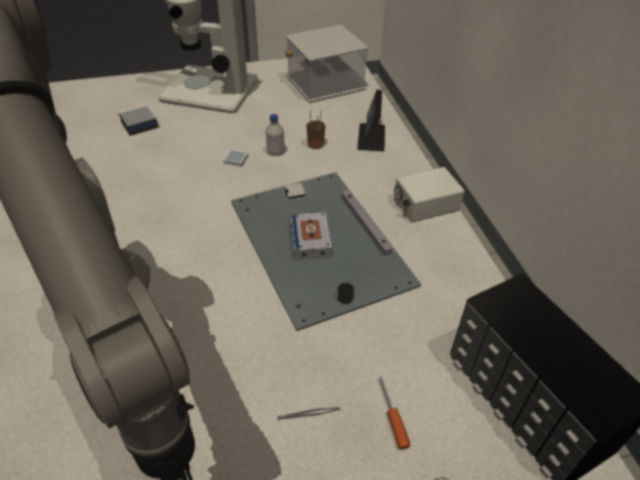

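The top view shows the block at about (310,241) with its blue line at row ~258, on the robot side, so it needs about a half turn. The fence runs from (252,186) to (352,172), the tray is at (228,240) and the loupe at (397,230). Next I measure by colour.

```bash
cat > h.py <<'E'
import numpy as np, cv2
from scipy.spatial.transform import Rotation as R
from rig import viewer
I=viewer.camera_info("top"); RM=R.from_quat(I["orientation"]).as_matrix()
def ray(uv,z):
    uv=np.atleast_2d(np.asarray(uv,float))
    d=np.c_[(uv[:,0]-I["cx"])/I["fx"],(uv[:,1]-I["cy"])/I["fy"],np.ones(len(uv))]@RM.T
    return (I["xyz"]+d*((z-I["xyz"][2])/d[:,2])[:,None])[:,:2]
def biggest(m):
    c,_=cv2.findContours(m,cv2.RETR_EXTERNAL,cv2.CHAIN_APPROX_NONE)
    return max(c,key=cv2.contourArea) if c else None
def roi(m,u0=215,u1=410,v0=160,v1=310):
    o=np.zeros_like(m); o[v0:v1,u0:u1]=m[v0:v1,u0:u1]; return o
def pts(m): v,u=np.nonzero(m); return np.c_[u,v]
def block(img):
    """block centre (mm), heading of own x, blue length/width"""
    hsv=cv2.cvtColor(img,cv2.COLOR_BGR2HSV)
    b=roi(cv2.inRange(hsv,(104,110,50),(125,255,255)))
    n,l,s,_=cv2.connectedComponentsWithStats(b); k=1+np.argmax(s[1:,4])
    P=ray(pts(l==k),52); (c,wh,_)=cv2.minAreaRect(P.astype(np.float32))
    vx,vy,_,_=cv2.fitLine(P.astype(np.float32),cv2.DIST_L2,0,.01,.01).ravel()
    C=ray(pts(roi(cv2.inRange(hsv,(3,90,60),(18,255,255)))),54).mean(0)
    n=np.array([vy,-vx]); c=np.array(c); c=P.mean(0)*.5+c*.5
    if n@(c-C)<0:n=-n
    return c-42.5*n,np.arctan2(n[1],n[0]),wh,C
E
python3 - <<'E'
from h import *
img=cv2.imread("pics/top0.png"); print(block(img))
hsv=cv2.cvtColor(img,cv2.COLOR_BGR2HSV)
print("hsv blue,top,fence,plate",[hsv[v,u].tolist() for u,v in((310,260),(310,225),(300,180),(270,280),(310,257),(310,233))])
print("plate px corners",ray([(206,184),(395,157),(419,287),(221,314)],12).round())
g=cv2.cvtColor(img,cv2.COLOR_BGR2GRAY)
for u in(265,300,335): print(u,g[166:200,u])
m=roi(cv2.inRange(img,(120,120,120),(255,255,255)),240,365,163,195)
c=biggest(m); r=cv2.minAreaRect(ray(c[:,0],37).astype(np.float32)); print("fence",r)
print("tray,loupe",ray([(228,240)],24),ray([(397,230)],40))
cv2.imwrite("pics/crop.png",cv2.resize(img[145:325,200:425],None,fx=3.3,fy=3.3,interpolation=cv2.INTER_CUBIC))
E
```

```text
(array([543.28074799,  18.05806014]), np.float32(3.0078065), (125.33949279785156, 7.719055652618408), array([541.23892189,  18.93045674]))
hsv blue,top,fence,plate [[109, 43, 94], [40, 6, 136], [170, 7, 108], [66, 14, 88], [110, 154, 86], [10, 145, 120]]
plate px corners [[ 686.  292.]
 [ 772. -193.]
 [ 438. -254.]
 [ 359.  234.]]
265 [133 136 139 136 135 134 135 133 113  92  84  84  91 100 103 101 100  97
 101 107 101  82  58  54  66  79  85  83  86  86  86  83  88  86]
300 [135 135 132 119  93  85  87  98 109 107 112 109 107 111 106  99  73  56
  57  71  81  82  87  81  83  86  87  87  87  85  85  84  88  88]
335 [ 83  90 102 110 110 110 113 111 110 110  97  62  49  62  76  84  88  91
  83  83  86  83  88  85  82  88  82  87  85  85  87  85  87  86]
fence ((721.9328002929688, 84.94560241699219), (36.57344055175781, 235.34571838378906), 1.6330971717834473)
tray,loupe [[541.16084734 224.61099352]] [[ 575.62212998 -194.02819418]]
```

View pics/crop.png

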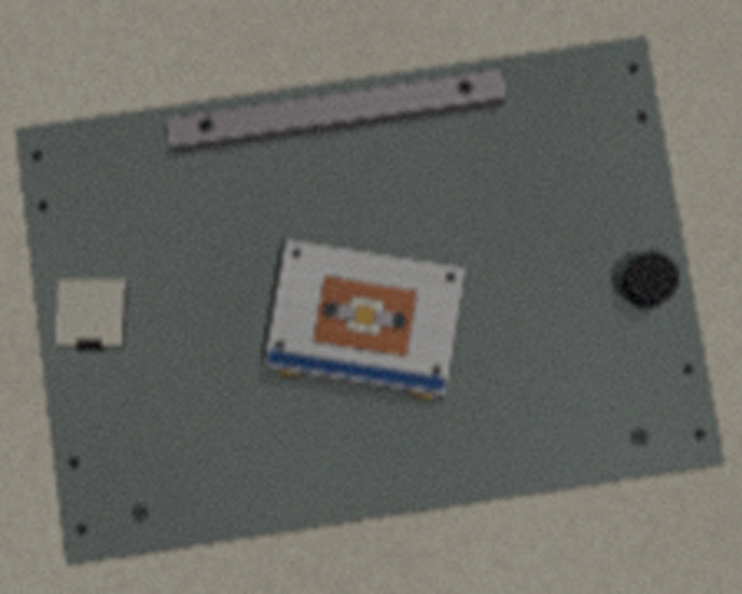

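```bash
cat > m.py <<'E'
from h import *
from rig import bot, solve_ik
ZL,ZH=193.,300.
def q(yaw): return (R.from_euler("z",yaw)*R.from_euler("x",np.pi)).as_quat()
def rot(a): return np.array([[np.cos(a),-np.sin(a)],[np.sin(a),np.cos(a)]])
def look(name=None):
    j=np.array(bot.get_state()["qpos"]); j[0]=max(j[0]-.75,1.3); bot.move_j(j)
    img=viewer.capture("top")
    if name: cv2.imwrite(f"pics/{name}.png",img)
    c,th,wh,C=block(img)
    print("t",round(bot.get_state()["time"],2),"block",c.round(1),round(float(th),3),np.round(wh,1),"copper",C.round(1))
    return c,float(th)
def pickyaw(P,yaws):
    best=None
    for k in range(4):
        J=[solve_ik([*p,z],q(y+k*np.pi/2)) for p,y in zip(P,yaws) for z in(ZL,ZH)]
        if any(j is None for j in J): continue
        s=max(abs(j[6]) for j in J)
        if best is None or s<best[0]: best=(s,k*np.pi/2)
    print("j7 max",best); return best[1]
def push(c,th,face,dphi,b=36,s=57,v=60,gap=14,half=14.5):
    """turn clockwise by dphi: push long side (+1 datum,-1 bare) at one end, round a COR b beyond the centre"""
    n=rot(th)@[face,0]; t=np.array([-n[1],n[0]])
    cor=c+b*t; p0=c+n*(50+half)-t*s
    A=np.linspace(0,dphi,max(2,int(dphi/.15)+1))
    W=[cor+rot(-a)@(p0-cor) for a in A]; Y=[th-a for a in A]
    k=pickyaw([W[0],W[-1]],[Y[0],Y[-1]])
    st=p0+n*gap
    print("start",st.round(),"end",W[-1].round())
    bot.command_gripper(0)
    bot.reach([*st,ZH],q(Y[0]+k)); bot.servo_line([*st,ZL],v=150)
    for w,y in zip(W,Y): bot.servo_line([*w,ZL],v=v,rot=q(y+k))
    print("force",np.round(bot.get_state()["wrist_force"],1))
    o=W[-1]+rot(-dphi)@n*25
    bot.servo_line([*o,ZL],v=120); bot.servo_line([*o,ZH],v=250)
E
python3 - <<'E'
from m import *
F=ray([(265,186.6),(300,181.7),(335,176.3)],37); E=ray([(251.2,190),(353,174.5)],37)
print("face pts",F,"ends",E)
d=F[0]-F[2]; fh=np.arctan2(-d[0],d[1]); print("fence heading",fh)
c,th,_,_=block(cv2.imread("pics/top0.png"))
n=rot(fh)@[1,0]; print("dist to face",n@(F[1]-c),"along",rot(fh)[:,1]@(c-E.mean(0)))
push(c,float(th),1,0.8)
look("top1")
E
```

```text
face pts [[677.2627454  137.02752333]
 [692.43268135  49.64509343]
 [708.95670951 -38.01709094]] ends [[667.51523085 171.20441112]
 [714.93359675 -83.27657924]]
fence heading 0.1791216184964696
dist to face 152.3933010800702 along 0.8670528732704307
j7 max (np.float64(0.6351515291614981), 0.0)
start [473.  85.] end [575.  90.]
force [-0.6  1.   0.8]
t 9.99 block [569.7   4.9] 2.227 [124.8   7.4] copper [568.4   7.3]
```

Run:
```python
from m import *
c,th=np.array([569.7,4.9]),2.227
push(c,th,1,0.5)
c,th=look("top2")
```

```text
j7 max (np.float64(0.6546906081753311), 0.0)
start [567. 102.] end [623.  61.]
force [-0.1  0.1  0.2]
t 17.61 block [579.3 -10.8] 1.727 [125.1   6.8] copper [578.4  -8.7]
```

Run:
```python
from m import *
c,th=np.array([579.3,-10.8]),1.727
push(c,th,-1,0.85)
c,th=look("top3")
```

```text
j7 max (np.float64(1.124030298660625), 1.5707963267948966)
start [535. -97.] end [502.   5.]
force [-0.3  0.6  0.5]
t 24.95 block [583.9  18.2] 0.926 [  7.  125.3] copper [584.6  19.7]
```

View pics/top3.png

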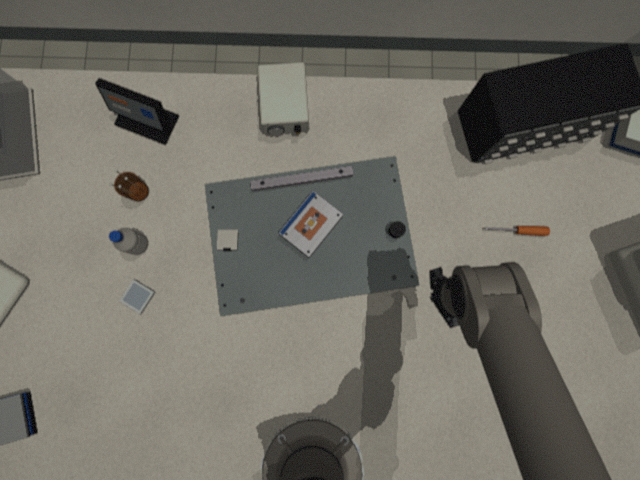

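The top view shows the block at (311,225), its blue side facing the upper left, still clear of the fence. Predicted clearance on the last turning push stays around 30 mm.

Run:
```python
from m import *
c,th=np.array([583.9,18.2]),0.926
push(c,th,-1,0.75)
c,th=look("top4")
FP,fh=np.array([692.7,49.6]),0.179
n=rot(fh)@[1,0]; print("dist",n@(FP-c),"along",rot(fh)[:,1]@(c-[691.2,44]),"err",th-fh)
```

```text
j7 max (np.float64(0.73955777434052), 1.5707963267948966)
start [491. -10.] end [533.  77.]
force [-0.9  0.8 -0.6]
t 32.04 block [604.4  34.3] 0.221 [  6.5 123.8] copper [605.4  34.9]
dist 89.58751431537235 along 5.863213220051649 err 0.04166089510917664
```

Run:
```python
from m import *
c,fh=np.array([604.9,34.5]),0.179
n=rot(fh)@[1,0]
cand=[y for y in(fh,fh+np.pi) if solve_ik([*(c-n*72),ZL],q(y)) is not None]
y=min(cand,key=lambda y:abs(solve_ik([*(c-n*72),ZL],q(y))[6])); o=q(y)
st=c-n*76
bot.command_gripper(85)
bot.reach([*st,ZH],o); bot.servo_line([*st,ZL],v=150)
bot.servo_line([*(c-n*59+n*28),ZL],v=45)
print("f",np.round(bot.get_state()["wrist_force"],1))
hit=bot.servo_line([*(c-n*59+n*56),ZL],v=15,contact_N=14)
s=bot.get_state(); e=np.array(s["ee_pos"][:2]); print(hit,"adv",n@(e-c)+59,"f",np.round(s["wrist_force"],1))
bot.hold(.3)
e2=np.array(bot.get_state()["ee_pos"][:2])-n*25
bot.servo_line([*e2,ZL],v=80); bot.servo_line([*e2,ZH],v=200)
c,th=look("top5")
FP=np.array([692.7,49.6]); print("dist",n@(FP-c),"along",rot(fh)[:,1]@(c-[691.2,44]),"err",th-fh)
i=cv2.imread("pics/top5.png"); cv2.imwrite("pics/crop5.png",cv2.resize(i[155:265,230:380],None,fx=5,fy=5,interpolation=cv2.INTER_CUBIC))
```

```text
f [-8.5 -0.5  6.1]
True adv 40.553541768551035 f [ 1.4 -0.1 -0.4]
t 39.9 block [641.7  40.9] 0.176 [  7.9 125.5] copper [642.8  40.7]
dist 51.718175454709204 along 5.8010219417962 err -0.002544785380363457
```

View pics/crop5.png

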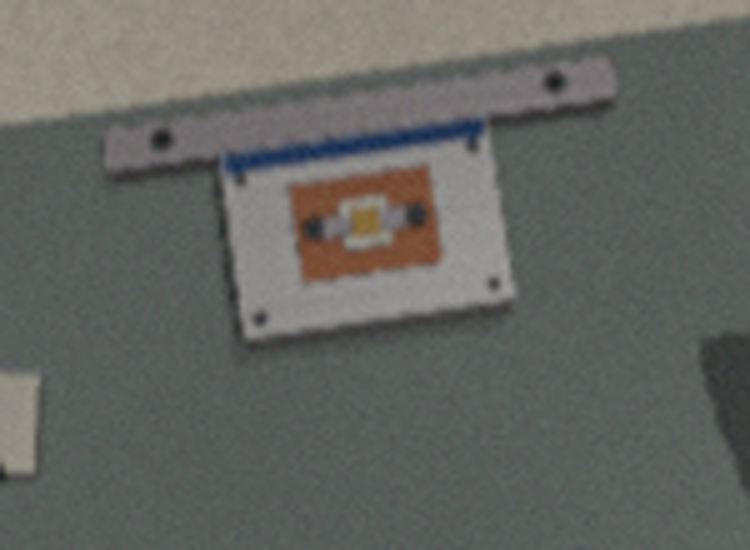

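The block looks home against the fence, between the crop's pixels (225,165) and (485,130). But the force at the stop is ambiguous, so I'll press once more with a force clearly above the sliding friction.

Run:
```python
from m import *
c,fh=np.array([641.9,40.9]),0.179
n=rot(fh)@[1,0]
y=min([y for y in(fh,fh+np.pi) if solve_ik([*(c-n*72),ZL],q(y)) is not None],key=lambda y:abs(solve_ik([*(c-n*72),ZL],q(y))[6]))
st=c-n*76
bot.reach([*st,ZH],q(y)); bot.servo_line([*st,ZL],v=150); bot.hold(.3)
adv=lambda:(n@(np.array(bot.get_state()["ee_pos"][:2])-c)+59).round(2)
for N in(5,25):
    hit=bot.servo_line([*(c-n*59+n*14),ZL],v=12,contact_N=N)
    print(N,hit,adv(),np.round(bot.get_state()["wrist_force"],1))
bot.hold(.3); print(adv(),np.round(bot.get_state()["wrist_force"],1))
e2=np.array(bot.get_state()["ee_pos"][:2])-n*25
bot.servo_line([*e2,ZL],v=80); bot.servo_line([*e2,ZH],v=200)
c,th=look("top6"); print("err",th-fh)
```

```text
5 True 1.65 [ 0.1 -0.1  0.5]
25 True 3.45 [0.3 0.3 0.1]
3.27 [ 0.1  0.  -0.7]
t 47.09 block [641.8  40.3] 0.178 [  6.5 123.4] copper [642.8  40.5]
err -0.001160422801971428
```

```bash
python3 -c "
from rig import ticket; print(ticket.close_job())"
```

```text
the job is handed in; nothing more can be done
None
```

I handed the job in at about 47 s: the block was turned about 162° in four corner pushes and pressed flush on the fence. It is square to within about 0.1° and roughly 6 mm off the fence's middle, with nothing else seen to move; the hand-in gave no verdict.

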